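# Lay out a pile of sharpening stones on their fitted bases

### The arm

A 7-joint arm with a two-finger parallel gripper is mounted at the origin on a cart in front of the work surface, level with it; the furniture and walls round the work are solid. World frame = base frame: x ahead of the robot, y to its left, z up, the work surface at z = 0. Lengths are in m, angles in rad, forces in N, time in s.
With the tool pointing down it reaches from about 0.35 to 0.9 m from the base axis. Payload 7.2 kg.
Tool frame: the origin (TCP) lies between the finger pads; the fingertips stand 14 mm ahead of it and the grasp point (between the pads) lies 5 mm behind it (bot.tcp_to_tips is the distance from the TCP to the fingertips, in m); z points along the fingers, y is the line along which they close (so a half turn about z gives the same grasp; the last joint's range is limited). The gripper opens to 88 mm and grips with 3 to 60 N. Pads are 20 mm wide; open, the fingers measure 115 mm over their backs; the gripper's body (75 mm by 178 mm) begins 61 mm behind the grasp point.
Start: joints at [1.217, 0.411, -0.013, 1.596, 0.006, 1.134, -0.082], TCP at [0.176, -0.6, 0.237] pointing down, gripper open.
Joint ranges: [-2.95, 2.95], [-0.29, 1.99], [-1.47, 1.44], [0.14, 2.54], [-1.03, 4.17], [0.13, 1.85], [-2.86, 2.86]. Speed limits (rad/s): [2.39, 2.39, 3.01, 3.01, 3.14, 3.14, 3.14].

### API

Orientations are given as a rotation vector (axis times angle).
In Python, from rig import bot, fingers, telemetry, vision, recognise gives the robot as it stands. Calls block until the motion is done:
- bot.move_pose(position, orientation): joint-space move of the TCP to a pose.
- bot.move_linear(position, attitude=None, speed=0.15): straight line of the TCP; attitude=None keeps the orientation; speed is the mean speed in m/s.
- bot.set_joints(angles): joint-space move.
- fingers.gripper_to(opening): opening from 0.0 (shut) to 1.0 (fully open); the grip force is fixed at half the most; returns when the fingers have stopped.
- bot.sleep(seconds).
- bot.inverse_kinematics(position, orientation): joint angles nearest the present ones, or None.
- telemetry.sense(): the state.
- vision.get_image(name): name is "side" or "top"; returns a dict with "img" (480x640x3 uint8, blue, green, red), "mtx" (3x3 intrinsics, pixels), "view" (4x4, takes a point from world to camera coordinates). Camera axes: x right, y down, z forward; pixel columns grow to the right and rows downward; lengths in m; the calibration is good to about 2 mm. A picture is of the moment at which its call begins. There is no depth.
A pose or a line that the arm cannot do raises bot.Unreachable and nothing moves.
- bot.job_done(): hands the job in; it is judged then, once.
Trained networks look in the newest picture that a camera, given by its name, has taken for a name from the list of things; names that differ only in an ending like _2 or _b are one class to them, and where a whole thing is asked for, a point or a joint stands for the part that bears it (a point fixed in the world has none). Each returns a list of dicts, best first, with "conf" (0 to 1); they miss things now and then, are a little off and sometimes report something else, mostly with a low value. They report only what shows in the picture. A call takes as long as a camera call.
- recognise(camera, thing): "point" ([x, y, z] in m, in the coordinates of the camera as it stood for that picture, good to about 4 mm: the middle of the surface that is visible of it).
The state is a dict: "t": time; "joint_pos": joint angles; "qd": joint speeds; "joint_efforts": joint torques, N m; "tool_pos": TCP position; "orientation": TCP orientation; "wrist_force": force on the tool from outside, world axes, zero at the start; "ft_torque": the same for the moment, N m; "grip_width": opening from 0.0 (shut) to 1.0 (fully open); "grasp_force": force on a finger pad.
Only numpy, scipy, OpenCV 4.12 (cv2) and the standard library are available. Lean on these libraries where they do the work, as an engineer would, in place of code of your own. Each camera call takes 0.05 s, during which the arm holds its last target. There are 200 camera calls.

### The job

Set up for sharpening: take the pile of stones apart and lay each stone on the wooden base made to its length (the longest stone on the longest base, down to the little dressing stone on the shortest), top face still up, lying flat between the two end cleats, centred and in line with its board. Set them down gently, for the stones are brittle, and leave the plane and the tape roll where they are.

Things in the scene. Friction and masses are not known exactly. Their poses are not given: they have to be found in the camera images.
- coarse_stone: coarse sharpening stone, near-black block 168x60x25 mm (x, y, z), about 0.6 kg; the lowest of the pile, lying on the bench. Behind the pile and the bases stands a fixed green tub, its front wall at x = 0.61 and, with what lies on it, up to z = 0.26. Origin: centre of its underside; x along its length, z up
- medium_stone: medium sharpening stone, red-brown block 142x56x22 mm, about 0.4 kg; at the start on top of the coarse stone. Origin: centre of its underside; x along its length, z up
- fine_stone: fine sharpening stone, green block 116x50x20 mm, about 0.3 kg; at the start on top of the medium stone. Origin: centre of its underside; x along its length, z up
- nagura: small pale grey dressing stone, 81x44x23 mm, about 0.13 kg, slightly uneven; at the start on top of the fine stone, the topmost of the pile. Origin: centre of its underside; x along its length, z up
- coarse_base: fixed base of the coarse (near-black) stone, the longest of the four bases: brown board 208x66 mm with a darker cleat across each end (13 mm thick, top 30 mm above the bench); gap between the cleats 182 mm, long sides open. Seat for the stone: two black rubber strips, top 21 mm above the bench. Origin: centre of its footprint at bench height; x along the board, z up
- medium_base: fixed base of the medium (red-brown) stone, the second longest: brown board 182x62 mm with a darker cleat across each end (13 mm thick, top 30 mm above the bench); gap between the cleats 156 mm, long sides open. Seat for the stone: two black rubber strips, top 21 mm above the bench. Origin: centre of its footprint at bench height; x along the board, z up
- fine_base: fixed base of the fine (green) stone, the third longest: brown board 156x56 mm with a darker cleat across each end (13 mm thick, top 30 mm above the bench); gap between the cleats 130 mm, long sides open. Seat for the stone: two black rubber strips, top 21 mm above the bench. Origin: centre of its footprint at bench height; x along the board, z up
- nagura_base: fixed base of the dressing stone, the shortest: brown board 121x50 mm with a darker cleat across each end (13 mm thick, top 30 mm above the bench); gap between the cleats 95 mm, long sides open. Seat for the stone: two black rubber strips, top 21 mm above the bench. Origin: centre of its footprint at bench height; x along the board, z up
- small_plane: small wooden hand plane with a dark iron, 189x74x70 mm, loose, to the right behind the work; not to be disturbed. Origin: centre of its underside
- tape_roll: roll of pale yellow masking tape lying flat, 83 mm across, 18 mm high, loose, to the left of the work; not to be disturbed. Origin: centre of its underside

How it is judged:
At the end, for the whole second after the job is handed in: Each of the four stones lies released and at rest, top face up, on its own base: within 10 mm of the base's centre along and across the board, within 0.14 rad of its direction, flat (tilt under 0.05 rad) with its underside at the seat (17 to 25 mm above the bench) (x of coarse_stone in the frame of coarse_base between -0.01 and 0.01 m and y of coarse_stone in the frame of coarse_base between -0.01 and 0.01 m and z of coarse_stone in the frame of coarse_base between 0.017 and 0.025 m and angle between the x axis of coarse_stone and the x axis of coarse_base, either way round below 0.14 rad and angle between each of coarse_stone, medium_stone, fine_stone, nagura's own z axis and vertical below 0.05 rad and linear speed of each of coarse_stone, medium_stone, fine_stone, nagura below 0.02 m/s and x of medium_stone in the frame of medium_base between -0.01 and 0.01 m and y of medium_stone in the frame of medium_base between -0.01 and 0.01 m and z of medium_stone in the frame of medium_base between 0.017 and 0.025 m and angle between the x axis of medium_stone and the x axis of medium_base, either way round below 0.14 rad and x of fine_stone in the frame of fine_base between -0.01 and 0.01 m and y of fine_stone in the frame of fine_base between -0.01 and 0.01 m and z of fine_stone in the frame of fine_base between 0.017 and 0.025 m and angle between the x axis of fine_stone and the x axis of fine_base, either way round below 0.14 rad and x of nagura in the frame of nagura_base between -0.01 and 0.01 m and y of nagura in the frame of nagura_base between -0.01 and 0.01 m and z of nagura in the frame of nagura_base between 0.017 and 0.025 m and angle between the x axis of nagura and the x axis of nagura_base, either way round below 0.14 rad); the robot touches nothing.
It fails at once if a stone is dropped or slammed onto its base (faster than 0.4 m/s within 20 mm of the seat) ((z of coarse_stone in the frame of coarse_base below 0.04 m and horizontal distance between coarse_stone and coarse_base below 0.03 m and linear speed of coarse_stone above 0.4 m/s) or (z of medium_stone in the frame of medium_base below 0.04 m and horizontal distance between medium_stone and medium_base below 0.03 m and linear speed of medium_stone above 0.4 m/s) or (z of fine_stone in the frame of fine_base below 0.04 m and horizontal distance between fine_stone and fine_base below 0.03 m and linear speed of fine_stone above 0.4 m/s) or (z of nagura in the frame of nagura_base below 0.04 m and horizontal distance between nagura and nagura_base below 0.03 m and linear speed of nagura above 0.4 m/s)).
It fails at once if the hand plane or the tape roll is moved by more than 30 mm (distance of any of small_plane, tape_roll from where it was at the start of the episode above 0.03 m).
It also fails if it takes over 122 s, if anything falls off the work surface, if the arm or the gripper's body presses on something with over 40 N, if the wrist force passes 120 N, or if a joint passes its speed limit or range.

## Working session

There is one attempt and no reset: what is moved stays moved. The work goes in short steps, each a Python script; the robot and the scene stay as the last script left them, time stands still between calls to the robot, and variables do not carry over. Pictures are saved under pics/ and viewed, at most 14 in all, crops included, and the job is handed in when it is done.

```bash
ls; mkdir -p pics
python3 - <<'E'
from rig import bot, fingers, telemetry, vision, recognise
import cv2, numpy as np
np.set_printoptions(precision=4,suppress=True)
for c in ("top","side"):
    d=vision.get_image(c); cv2.imwrite(f"pics/{c}0.png",d["img"]); V=np.array(d["view"]); print(c,np.array(d["mtx"]).tolist()); print(V, np.linalg.inv(V)[:3,3])
    for n in "coarse_stone medium_stone fine_stone nagura coarse_base medium_base fine_base nagura_base small_plane tape_roll".split():
        for r in recognise(c,n)[:2]:
            print(n, round(r["conf"],2), (np.linalg.inv(V)@np.r_[r["point"],1])[:3])
s=telemetry.sense(); print(s["t"],s["tool_pos"],s["orientation"],s["grip_width"])
E
```

```text
pics
top [[473.79655579816546, 0.0, 312.0903909920145], [0.0, 473.79655579816546, 234.52005006644438], [0.0, 0.0, 1.0]]
[[ 0.0285 -0.9995  0.0119  0.0587]
 [-0.9925 -0.0297 -0.1184  0.6277]
 [ 0.1187 -0.0085 -0.9929  0.9668]
 [ 0.      0.      0.      1.    ]] [0.5066 0.0855 1.0336]
coarse_stone 0.72 [0.5253 0.0411 0.0246]
medium_stone 0.77 [0.5328 0.0221 0.0457]
fine_stone 0.68 [0.4741 0.0087 0.0662]
fine_stone 0.62 [0.4983 0.1375 0.0203]
nagura 0.96 [0.4857 0.0075 0.0884]
coarse_base 0.77 [0.4995 0.142  0.0167]
medium_base 0.72 [0.4804 0.2777 0.0203]
fine_base 0.55 [ 0.5032 -0.1262  0.0206]
nagura_base 0.88 [ 0.4836 -0.2474  0.0154]
nagura_base 0.67 [ 0.5036 -0.1264  0.0194]
small_plane 0.72 [ 0.7335 -0.2265  0.0302]
tape_roll 0.9 [0.5454 0.4023 0.0237]
side [[590.62738670088, 0.0, 317.42516050209855], [0.0, 590.62738670088, 244.81054147828408], [0.0, 0.0, 1.0]]
[[ 0.9799 -0.1996  0.0002 -0.5682]
 [-0.1508 -0.7411 -0.6542  0.1917]
 [ 0.1308  0.641  -0.7563  1.1453]
 [ 0.      0.      0.      1.    ]] [ 0.4359 -0.7056  0.9917]
coarse_stone 0.93 [ 0.455  -0.0198  0.019 ]
medium_stone 0.72 [ 0.5161 -0.0186  0.0475]
fine_stone 0.72 [ 0.4663 -0.0124  0.0629]
fine_stone 0.6 [ 0.7326 -0.2431  0.0272]
nagura 0.78 [0.4852 0.0014 0.0872]
coarse_base 0.76 [0.4984 0.1321 0.0106]
medium_base 0.69 [0.4795 0.2699 0.017 ]
medium_base 0.18 [0.4876 0.0039 0.0905]
fine_base 0.63 [ 0.5067 -0.1302  0.0164]
nagura_base 0.71 [ 0.4821 -0.2592  0.0144]
nagura_base 0.29 [0.4825 0.0007 0.0903]
small_plane 0.89 [ 0.7333 -0.2431  0.028 ]
tape_roll 0.62 [0.544  0.3938 0.0168]
tape_roll 0.61 [ 0.4664 -0.0089  0.0674]
1.1 [ 0.1762 -0.5996  0.2366] [-3.1096 -0.4474 -0.    ] 0.9954008365544984
```

View pics/top0.png

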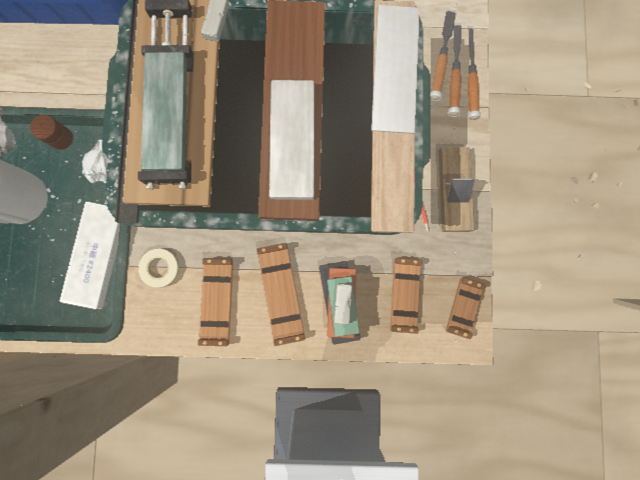

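View pics/side0.png

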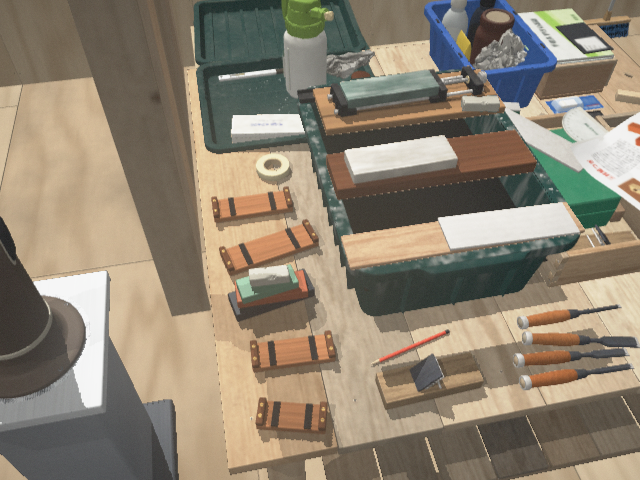

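The top view shows the bases at about (216,301) medium, (282,295) coarse, (406,295) fine and (466,307) nagura, with the pile at (342,303). The tape is at (158,267) and the plane at (457,190). The side view agrees. Next I'll fit box models to both views.

```bash
cat > fit.py <<'E'
import numpy as np, cv2
from scipy.optimize import minimize
STONE=dict(coarse=(.168,.060,.025),medium=(.142,.056,.022),fine=(.116,.050,.020),nagura=(.081,.044,.023))
BASE=dict(coarse=(.208,.066),medium=(.182,.062),fine=(.156,.056),nagura=(.121,.050))
def project(cam,P):
    V=np.array(cam["view"]); q=(V[:3,:3]@P.T).T+V[:3,3]; q=q@np.array(cam["mtx"]).T; return q[:,:2]/q[:,2:]
def box(p,x0,x1,w,z0,z1):
    x,y,a,z=p; c,s=np.cos(a),np.sin(a)
    return np.array([[x+c*u-s*v,y+s*u+c*v,z+h] for u in(x0,x1) for v in(-w/2,w/2) for h in(z0,z1)])
def base_boxes(p,L,W): return [box(p,-L/2,L/2,W,0,.018),box(p,-L/2,-L/2+.013,W,0,.03),box(p,L/2-.013,L/2,W,0,.03)]
def stone_boxes(p,d): return [box(p,-d[0]/2,d[0]/2,d[1],0,d[2])]
S=4
def sil(cam,boxes):
    m=np.zeros((480*1,640*1),np.uint8)
    m=np.zeros((480,640),np.float32)
    big=np.zeros((480*S,640*S),np.uint8)
    for b in boxes:
        h=cv2.convexHull(((project(cam,b)+.5)*S).astype(np.float32)); cv2.fillConvexPoly(big,np.round(h).astype(np.int32),255)
    return cv2.resize(big,(640,480),interpolation=cv2.INTER_AREA)/255.
def fit(cams,masks,mk,p0,freez=False):
    def cost(q):
        p=np.r_[q,p0[3]] if not freez else q
        c=0
        for cam,m in zip(cams,masks):
            s=sil(cam,mk(p)); c+=1-np.minimum(s,m).sum()/np.maximum(s,m).sum()
        return c/len(cams)
    n=4 if freez else 3
    st=np.array([.01,.01,.1,.008])[:n]; q0=np.array(p0)[:n]; best=None
    for _ in range(3):
        sim=np.vstack([q0,q0+np.diag(st)]); r=minimize(cost,q0,method="Nelder-Mead",options=dict(initial_simplex=sim,xatol=2e-4,fatol=1e-4,maxfev=120)); q0=r.x; st=-st/2
    return r.x,r.fun
E
python3 - <<'E'
import cv2,numpy as np
t=cv2.imread("pics/top0.png")[235:355,190:500]; s=cv2.imread("pics/side0.png")[180:440,200:350]
a=cv2.resize(t,None,fx=2.5,fy=2.5,interpolation=cv2.INTER_CUBIC); cv2.imwrite("pics/topz.png",a)
b=cv2.resize(s,None,fx=2.2,fy=2.2,interpolation=cv2.INTER_CUBIC); cv2.imwrite("pics/sidez.png",b)
for n,im,pts in(("top",cv2.imread("pics/top0.png"),dict(wood=(216,301),wood2=(466,307),cleat=(216,343),strip=(216,280),bench=(250,330),bench2=(436,300),red=(331,300),red2=(342,270),green=(345,330),green2=(343,280),nag=(343,303),black=(335,265),shadow=(322,300)) ),("side",cv2.imread("pics/side0.png"),dict(wood=(255,207),bench=(240,190),red=(280,293),green=(270,288),nag=(268,273),black=(240,302)))):
    h=cv2.cvtColor(im,cv2.COLOR_BGR2HSV)
    for k,(u,v) in pts.items(): print(n,k,h[v,u],im[v,u])
E
```

```text
top wood [ 14 116 198] [108 151 198]
top wood2 [ 13 117 172] [ 93 128 172]
top cleat [ 12 116 141] [ 77 103 141]
top strip [17 53 87] [69 79 87]
top bench [ 17  71 214] [154 188 214]
top bench2 [ 17  74 187] [133 164 187]
top red [ 67  43 188] [163 188 156]
top red2 [ 10 133 202] [ 97 132 202]
top green [ 65  44 170] [146 170 141]
top green2 [ 65  44 168] [144 168 139]
top nag [ 26  19 219] [203 217 219]
top black [30  6 92] [90 92 92]
top shadow [ 18  69 204] [149 182 204]
side wood [ 12 126 205] [104 144 205]
side bench [ 18  83 224] [151 194 224]
side red [12 91 98] [63 77 98]
side green [52 48 96] [78 96 83]
side nag [ 26  25 218] [197 215 218]
side black [ 10 124 113] [ 58  76 113]
```

View pics/topz.png

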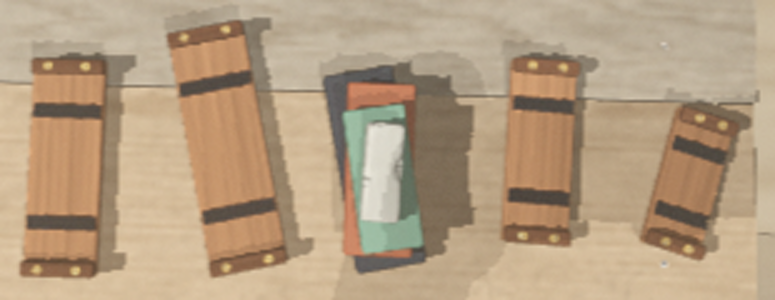

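View pics/sidez.png

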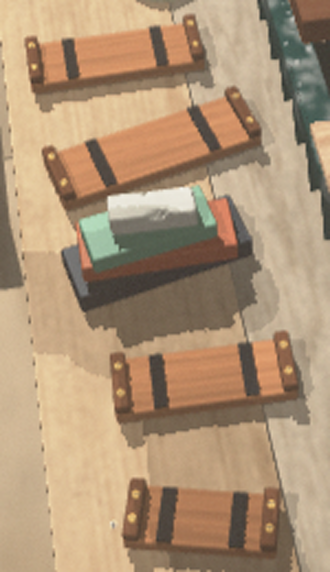

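The crops show all four bases with cleats and strips clear, and the nagura on top of the pile. From top to bottom, the pile is white, green, red and black.

```bash
cat >> fit.py <<'E'
def comp(m,cam,P,r=1):
    "component of mask nearest the projection of P, holes closed"
    m=cv2.morphologyEx(m.astype(np.uint8),cv2.MORPH_CLOSE,np.ones((r,r),np.uint8))
    u=project(cam,np.array([P]))[0]; n,l,st,c=cv2.connectedComponentsWithStats(m)
    k=min((i for i in range(1,n) if st[i,4]>60),key=lambda i:np.min(np.hypot(*(np.argwhere(l==i)[:,::-1]-u).T)))
    o=(l==k).astype(np.uint8); cs,_=cv2.findContours(o,cv2.RETR_EXTERNAL,cv2.CHAIN_APPROX_NONE); cv2.drawContours(o,cs,-1,1,-1); return o.astype(float)
def masks(im):
    h,s,v=[c.astype(int) for c in cv2.split(cv2.cvtColor(im,cv2.COLOR_BGR2HSV))]
    wood=(h<=16)&(s>95)&(v>70)
    return dict(wood=wood,strip=v<105,nagura=(s<36)&(v>110),fine=(h>38)&(h<90)&(s>25)&(v>70),medium=(h<14)&(s>88)&(v>60),coarse=(s<40)&(v<115))
E
cat > meas.py <<'E'
from rig import bot, fingers, telemetry, vision, recognise
from fit import *
import json
np.set_printoptions(precision=4,suppress=True)
cams=[vision.get_image(c) for c in("top","side")]; ims=[c["img"] for c in cams]
G=dict(coarse=(.4995,.142,0.18),medium=(.4804,.2777,-.03),fine=(.5032,-.1262,0.),nagura=(.483,-.25,-.25))
R={}
for n,g in G.items():
    P=[g[0],g[1],.02]; ms=[]
    for c,im in zip(cams,ims):
        M=masks(im); near=sil(c,base_boxes((*g,0),BASE[n][0]+.03,BASE[n][1]+.03))>0
        ms.append(comp(M["wood"]&near,c,P,9))
    R[n]={}
    for z in (False,True):
        q,f=fit(cams,ms,lambda p:base_boxes(p,*BASE[n]),(*g,0.),z); print("base",n,q,round(f,3))
        if not z: R[n]["base"]=q.tolist()
    for i in range(2):
        q1,f1=fit(cams[i:i+1],ms[i:i+1],lambda p:base_boxes(p,*BASE[n]),(*g,0.)); print("   only",("top","side")[i],q1,round(f1,3))
    for im,c in zip(ims,cams):
        for b in base_boxes((*R[n]["base"],0),*BASE[n]): 
            cv2.polylines(im,[cv2.convexHull(np.round(project(c,b)).astype(np.int32))],True,(255,0,0),1)
s=(.4855,.0045,-.1)
raw=[masks(vision_im) for vision_im in [c["img"].copy() for c in cams]]
cum=[np.zeros((480,640),bool) for _ in cams]; zs=dict(nagura=.067,fine=.047,medium=.025,coarse=0.); done=[]
for n in("nagura","fine","medium","coarse"):
    ms=[]
    for i,c in enumerate(cams):
        near=sil(c,stone_boxes((*s,0),(.19,.09,.09)))>0
        cum[i]|=raw[i][n]&near
        ms.append(comp(cum[i],c,[*s[:2],zs["nagura"]],3))
    for z in (False,True):
        q,f=fit(cams,ms,lambda p:sum([stone_boxes(d[0],d[1]) for d in done],[])+stone_boxes(p,STONE[n]),(*s,zs[n]),z); print("stone",n,q,round(f,3))
        if not z: q0=q
    R[n]["stone"]=[*q0,zs[n]]; done.append((R[n]["stone"],STONE[n]))
    for im,c in zip(ims,cams): cv2.polylines(im,[cv2.convexHull(np.round(project(c,stone_boxes(R[n]["stone"],STONE[n])[0])).astype(np.int32))],True,(255,0,255),1)
json.dump(R,open("poses.json","w"))
t=cv2.resize(ims[0][235:355,190:500],None,fx=2.5,fy=2.5,interpolation=cv2.INTER_NEAREST); sd=cv2.resize(ims[1][180:440,200:350],(150*300//260,300))
cv2.imwrite("pics/fit0.png",cv2.resize(np.hstack([t[:300],sd[:300]]),(800,253)) if 0 else t)
cv2.imwrite("pics/fit1.png",cv2.resize(ims[1][180:440,200:350],None,fx=2.2,fy=2.2,interpolation=cv2.INTER_NEAREST))
E
python3 meas.py
```

```text
base coarse [0.4997 0.1406 0.219 ] 0.064
base coarse [0.5001 0.1408 0.2211 0.0001] 0.063
   only top [0.5002 0.1408 0.2272] 0.038
   only side [0.4998 0.1421 0.2203] 0.085
base medium [0.4794 0.2787 0.0033] 0.076
base medium [ 0.4798  0.2788 -0.003  -0.0023] 0.073
   only top [0.4796 0.2779 0.0031] 0.057
   only side [ 0.4795  0.279  -0.009 ] 0.094
base fine [ 0.5043 -0.1267 -0.043 ] 0.063
base fine [ 0.5046 -0.1271 -0.0562 -0.0014] 0.061
   only top [ 0.5045 -0.1268 -0.0565] 0.045
   only side [ 0.5046 -0.1262 -0.0349] 0.076
base nagura [ 0.4819 -0.2545 -0.265 ] 0.075
base nagura [ 0.4815 -0.2542 -0.2754 -0.001 ] 0.072
   only top [ 0.4812 -0.2547 -0.2711] 0.073
   only side [ 0.4816 -0.2545 -0.2641] 0.07
stone nagura [ 0.485   0.0147 -0.1324] 0.321
stone nagura [ 0.4844  0.016  -0.0641  0.0501] 0.304
stone fine [0.4793 0.011  0.1753] 0.136
stone fine [0.4794 0.0114 0.1671 0.0456] 0.135
stone medium [ 0.4857  0.012  -0.0078] 0.139
stone medium [ 0.4858  0.0123 -0.0047  0.0232] 0.137
stone coarse [0.4863 0.0145 0.1544] 0.179
stone coarse [0.4859 0.0136 0.1221 0.0077] 0.174
```

Run:
```python
import cv2,numpy as np
from fit import masks
out=[]
for n,(a,b,c,d) in(("top0",(255,350,310,380)),("side0",(255,325,220,320))):
    im=cv2.imread(f"pics/{n}.png"); M=masks(im); L=im.copy()
    for k,col in(("coarse",(0,0,0)),("medium",(0,0,255)),("fine",(0,255,0)),("nagura",(255,255,255))): L[M[k]]=col
    out.append(np.hstack([cv2.resize(x[a:b,c:d],(280,280),interpolation=cv2.INTER_NEAREST) for x in(im,L)]))
cv2.imwrite("pics/lab.png",np.vstack(out))
```

```text
(no output)
```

View pics/lab.png

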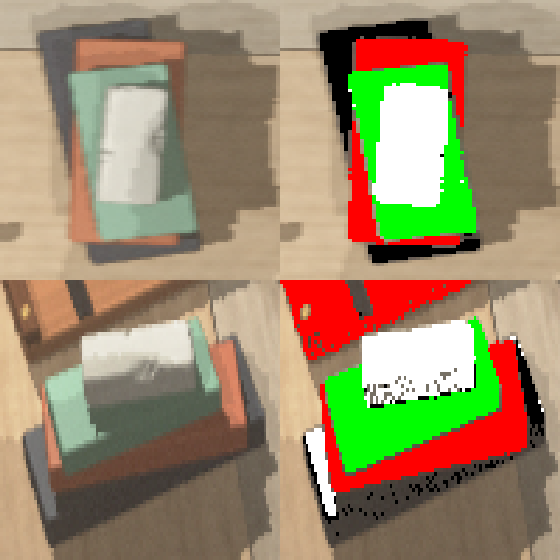

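View pics/fit0.png

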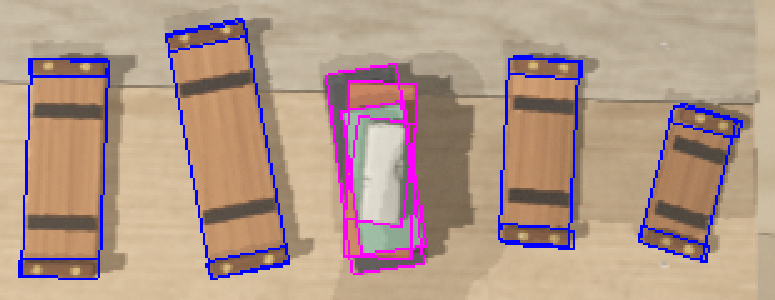

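```bash
cat > ops.py <<'E'
from rig import bot, fingers, telemetry, vision, recognise
from fit import *
import json
from scipy.spatial.transform import Rotation as Rn
np.set_printoptions(precision=4,suppress=True)
B={k:v["base"] for k,v in json.load(open("poses.json")).items()}
Z=dict(nagura=.067,fine=.047,medium=.025,coarse=0.); TIP=.004+bot.tcp_to_tips
def find(n,x,y,a,z,free=False):
    cams=[vision.get_image(c) for c in("top","side")]; d=np.array(STONE[n]); ms=[]
    for c in cams:
        near=sil(c,stone_boxes((x,y,a,z),d+[.03,.03,.0]))>0
        m=masks(c["img"]); mm=m[n]
        if n=="coarse": mm=(cv2.cvtColor(c["img"],cv2.COLOR_BGR2HSV)[...,1]<55)&(c["img"].max(2)<135)
        ms.append(comp(mm&near,c,[x,y,z+d[2]],3))
    res=[]
    for i in([0],[1],[0,1]):
        q,f=fit([cams[j] for j in i],[ms[j] for j in i],lambda p:stone_boxes(p,d),(x,y,a,z),free and len(i)==2); print(n,i,q,round(f,3)); res.append(q)
    # top-face rectangle in the top view on plane z+height
    c=cams[0]; V=np.linalg.inv(np.array(c["view"])); ys,xs=np.nonzero(ms[0])
    r=(V[:3,:3]@np.linalg.inv(np.array(c["mtx"]))@np.c_[xs,ys,np.ones(len(xs))].T).T; o=V[:3,3]
    w=o+r*((z+d[2]-o[2])/r[:,2:]); print("  top rect",cv2.minAreaRect((w[:,:2]*1000).astype(np.float32)))
    return res[2]
def att(a): return Rn.from_euler("z",a)*Rn.from_euler("x",np.pi)
def rv(a): return att(a).as_rotvec()
def yaw_for(p,a):
    best=None
    for k in(0,np.pi,-np.pi):
        q=bot.inverse_kinematics(p,rv(a+k))
        if q is not None:
            s=abs(q[6])
            if best is None or s<best[0]: best=(s,a+k)
    return best[1]
def st(t=""):
    s=telemetry.sense(); print(t,round(s["t"],1),"tcp",np.array(s["tool_pos"]),"F",np.array(s["wrist_force"]),"w",round(s["grip_width"]*88,1),"gf",round(float(np.max(s["grasp_force"])),1)); return s
def pick(x,y,a,z,up=.17):
    a=yaw_for([x,y,up],a); bot.move_pose([x,y,up],rv(a)); fingers.gripper_to(1.0)
    bot.move_linear([x,y,z+TIP+.025],speed=.15); bot.move_linear([x,y,z+TIP],speed=.05); st("down")
    fingers.gripper_to(0.0); st("grip"); bot.move_linear([x,y,z+TIP+.02],speed=.05); bot.move_linear([x,y,up],speed=.12); return st("lift")
def place(x,y,a,up=.17,seat=.021):
    a=yaw_for([x,y,up],a); bot.move_linear([x,y,up],rv(a),speed=.15); f0=st("over")["wrist_force"][2]
    bot.move_linear([x,y,seat+TIP+.03],speed=.12); bot.move_linear([x,y,seat+TIP+.003],speed=.04)
    for h in np.arange(.002,-.0041,-.001):
        bot.move_linear([x,y,seat+TIP+h],speed=.02); bot.sleep(.1); f=telemetry.sense()["wrist_force"][2]
        if abs(f-f0)>2.5: break
    print("contact h",h,f-f0); fingers.gripper_to(1.0); st("open")
    bot.move_linear([x,y,seat+TIP+.03],speed=.08); bot.move_linear([x,y,up],speed=.2)
E
python3 - <<'E'
from ops import *
find("nagura",.485,.005,-.13,.067,True)
find("fine",.478,.008,.17,.047)
E
```

```text
nagura [0] [ 0.4845  0.0152 -0.1192] 0.287
nagura [1] [ 0.4852  0.0132 -0.1372] 0.346
nagura [0, 1] [ 0.4847  0.0169 -0.0178  0.0543] 0.304
  top rect ((484.4743957519531, 13.737638473510742), (33.47047424316406, 79.86319732666016), 86.94775390625)
fine [0] [0.479  0.0112 0.1708] 0.482
fine [1] [0.4794 0.0086 0.1575] 0.45
fine [0, 1] [0.4795 0.0105 0.1761] 0.468
  top rect ((478.88616943359375, 11.550237655639648), (115.04332733154297, 50.66345977783203), 9.420880317687988)
```

Run:
```python
from ops import *
s=pick(.4848,.011,-.125,.067)
if s["grip_width"]*88>15: place(*B["nagura"])
bot.move_linear([.40,-.30,.2],speed=.25)
for c in("top","side"):
    im=vision.get_image(c)["img"]; cv2.imwrite(f"pics/{c}1.png",im)
    for r in recognise(c,"nagura")[:1]: print(c,r["conf"],(np.linalg.inv(np.array(vision.get_image(c)["view"]))@np.r_[r["point"],1])[:3])
a=cv2.resize(cv2.imread("pics/top1.png")[235:355,310:500],None,fx=2.3,fy=2.3); b=cv2.resize(cv2.imread("pics/side1.png")[240:440,210:350],(193,276)); cv2.imwrite("pics/a1.png",np.hstack([a,b]))
find("nagura",*B["nagura"],.021); st()
```

```text
down 5.3 tcp [0.4848 0.0112 0.0849] F [-0.1845  0.7714  0.496 ] w 88.0 gf 0.0
grip 6.2 tcp [0.4848 0.011  0.085 ] F [ 0.2308 -0.0404 -0.2851] w 30.5 gf 29.2
lift 7.4 tcp [0.4845 0.0107 0.1696] F [ 0.0265 -0.5281 -1.2575] w 30.3 gf 29.2Traceback (most recent call last):
  File "<stdin>", line 3, in <module>
  File "ops.py", line 40, in place
    a=yaw_for([x,y,up],a); bot.move_linear([x,y,up],rv(a),speed=.15); f0=st("over")["wrist_force"][2]
                           ~~~~~~~~~~~~~~~^^^^^^^^^^^^^^^^^^^^^^^^^^
rig.Unreachable: the arm cannot follow that straight line within its joint ranges
```

Run:
```python
import re
s=open("ops.py").read()
i=s.index("def yaw_for"); j=s.index("def st(")
s=s[:i]+'''def yaw_for(p,a):
    t=telemetry.sense(); cur=(Rn.from_rotvec(t["orientation"])*Rn.from_euler("x",np.pi).inv()).as_euler("zyx")[0]; o=[]
    for k in(0,np.pi,-np.pi):
        q=bot.inverse_kinematics(p,rv(a+k))
        if q is not None: o.append((np.abs(np.array(q)-t["joint_pos"]).max(),a+k,q))
    o.sort(key=lambda e:e[0]); print("yaw now",round(cur,3),"->",round(o[0][1],3),"dq",round(o[0][0],2),"q",np.array(o[0][2])); return o[0][1]
'''+s[j:]
s=s.replace('bot.move_linear([x,y,up],rv(a),speed=.15); f0','go([x,y,up],rv(a)); f0')
s=s.replace("def pick",'''def go(p,o):
    try: bot.move_linear(p,o,speed=.15)
    except bot.Unreachable: print("joint move"); bot.move_pose(p,o)
def pick''')
open("ops.py","w").write(s)
from ops import *
print(np.array(telemetry.sense()["joint_pos"]))
for n in B: print(n); yaw_for([*B[n][:2],.17],B[n][2])
```

```text
[ 0.6578  0.4113 -0.9677  1.9598  0.4079  0.9801  0.9404]
coarse
yaw now 3.016 -> 3.361 dq 0.24 q [ 0.4166  0.5058 -1.0308  1.8802  0.5018  1.043   0.9668]
medium
yaw now 3.016 -> 3.145 dq 0.56 q [ 0.0944  0.5443 -0.9665  1.7994  0.5073  1.0697  0.5158]
fine
yaw now 3.016 -> 3.099 dq 0.33 q [ 0.8813  0.4701 -0.9433  1.8809  0.4456  1.0177  1.2754]
nagura
yaw now 3.016 -> 2.877 dq 0.4 q [ 1.0534  0.4884 -0.8689  1.8256  0.4315  1.0289  1.3189]
```

```bash
cat > look.py <<'E'
from ops import *
def look(n,tag,top=(235,355,190,500),park=None):
    if park is not None: bot.move_linear(park,speed=.25)
    for c in("top","side"):
        d=vision.get_image(c); cv2.imwrite(f"pics/{c}{tag}.png",d["img"])
        for r in recognise(c,n)[:1]: print(c,r["conf"],(np.linalg.inv(np.array(d["view"]))@np.r_[r["point"],1])[:3])
    a=cv2.resize(cv2.imread(f"pics/top{tag}.png")[235:355,190:500],None,fx=1.9,fy=1.9); b=cv2.resize(cv2.imread(f"pics/side{tag}.png")[180:440,200:350],None,fx=2.1,fy=2.1)
    b=cv2.resize(b,(int(b.shape[1]*.41*2),int(b.shape[0]*.82))); o=np.zeros((max(a.shape[0],b.shape[0]),a.shape[1]+b.shape[1],3),np.uint8); o[:a.shape[0],:a.shape[1]]=a; o[:b.shape[0],a.shape[1]:]=b
    o=o if o.shape[1]<=800 else cv2.resize(o,(800,int(o.shape[0]*800/o.shape[1]))); cv2.imwrite(f"pics/a{tag}.png",o)
E
python3 - <<'E'
from look import *
place(*B["nagura"])
look("nagura",2,park=[.38,-.40,.2])
find("nagura",*B["nagura"],.021); find("fine",.479,.011,.165,.047); st()
E
```

```text
yaw now 3.016 -> 2.877 dq 0.4 q [ 1.0534  0.4884 -0.8689  1.8256  0.4315  1.0289  1.3189]
over 9.3 tcp [ 0.482  -0.2536  0.1701] F [-0.1565 -0.4443 -0.5776] w 30.3 gf 29.2
contact h -0.001 9.865139853250737
open 13.6 tcp [ 0.4819 -0.2545  0.038 ] F [ 0.7874 -0.679  -0.2842] w 87.7 gf 0.0
top 0.58 [ 0.4864 -0.2534  0.0428]
side 0.83 [ 0.4801 -0.2616  0.0443]
nagura [0] [ 0.4813 -0.2529 -0.1984] 0.381
nagura [1] [ 0.481  -0.249  -0.2354] 0.368
nagura [0, 1] [ 0.4826 -0.2481 -0.1715] 0.372
  top rect ((481.7958068847656, -249.64727783203125), (36.30116271972656, 76.85823822021484), 77.5202865600586)
fine [0] [0.4796 0.0107 0.1797] 0.045
fine [1] [0.495  0.0115 0.173 ] 0.245
fine [0, 1] [0.4798 0.0104 0.1753] 0.148
  top rect ((478.27508544921875, 11.039281845092773), (116.76043701171875, 50.73622131347656), 9.873188018798828)
 16.0 tcp [ 0.3804 -0.3995  0.2   ] F [-0.3763  0.1089  0.156 ] w 87.8 gf 0.0
```

View pics/a2.png

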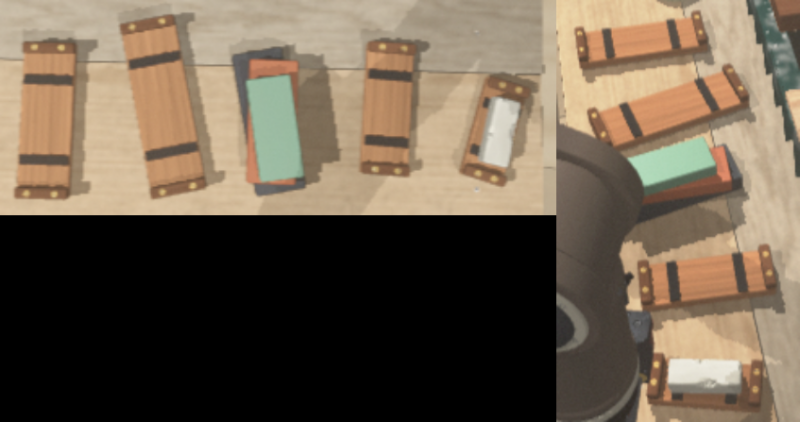

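The nagura sits on its base, level, with its centre apparently within about 3 mm. The fine stone is exposed at about (275,128) in the picture.

Run:
```python
from look import *
import ops
STONE["nagura"]=(.081,.032,.023); find("nagura",*B["nagura"],.021)
s=pick(.4795,.0107,.175,.047)
if 45<s["grip_width"]*88<55: place(*B["fine"])
look("fine",3,park=[.38,-.40,.2])
find("fine",*B["fine"],.021); find("medium",.486,.012,0.,.025); st()
```

```text
nagura [0] [ 0.4806 -0.2532 -0.2058] 0.197
nagura [1] [ 0.4816 -0.2536 -0.1847] 0.197
nagura [0, 1] [ 0.4823 -0.2531 -0.1943] 0.196
  top rect ((481.7958068847656, -249.64727783203125), (36.30116271972656, 76.85823822021484), 77.5202865600586)
yaw now 2.877 -> 3.317 dq 0.6 q [ 0.7711  0.4766 -1.1371  1.9657  0.5089  1.0242  1.1443]
down 19.2 tcp [0.4795 0.0109 0.0649] F [0.1167 1.0917 0.2231] w 88.1 gf 0.0
grip 19.9 tcp [0.4796 0.0106 0.0651] F [ 0.298  -0.3632  0.6288] w 49.7 gf 30.0
lift 21.3 tcp [0.479  0.0104 0.1694] F [-0.3459  0.089  -3.9418] w 50.1 gf 30.0
yaw now -2.967 -> -3.185 dq 0.18 q [ 0.9459  0.5152 -1.0471  1.8776  0.5143  1.0499  1.2147]
over 22.4 tcp [ 0.5042 -0.1254  0.1701] F [-0.1522 -0.5659 -2.9186] w 49.7 gf 30.0
contact h -0.001 14.131229021699523
open 26.4 tcp [ 0.5043 -0.1267  0.038 ] F [-0.1831  0.5526 -0.4813] w 88.1 gf 0.0Traceback (most recent call last):
  File "<stdin>", line 6, in <module>
  File "look.py", line 6, in look
    for r in recognise(c,n)[:1]: print(c,r["conf"],(np.linalg.inv(np.array(d["view"]))@np.r_[r["point"],1])[:3])
             ~~~~~~~~~^^^^^
ValueError: it knows: coarse_base, coarse_stone, fine_base, fine_stone, medium_base, medium_stone, nagura, nagura_base, small_plane, tape_roll
```

Run:
```python
from look import *
look("fine_stone",3,park=[.38,-.40,.2])
find("fine",*B["fine"],.021); find("medium",.486,.012,0.,.025); st()
```

```text
top 0.78 [ 0.5055 -0.1242  0.0405]
side 0.92 [ 0.5051 -0.1354  0.0413]
fine [0] [ 0.5041 -0.1264 -0.051 ] 0.055
fine [1] [ 0.5039 -0.1282 -0.039 ] 0.069
fine [0, 1] [ 0.5041 -0.1269 -0.0533] 0.064
  top rect ((503.98797607421875, -124.65998840332031), (52.289974212646484, 114.98235321044922), 86.6915283203125)
medium [0] [ 0.486   0.0124 -0.0028] 0.027
medium [1] [ 0.5015  0.0103 -0.0134] 0.179
medium [0, 1] [ 0.4859  0.0116 -0.0136] 0.114
  top rect ((485.7990417480469, 12.735998153686523), (58.186092376708984, 142.0316162109375), 89.72447967529297)
 29.6 tcp [ 0.38 -0.4   0.2 ] F [ 0.6612 -0.3182  0.2975] w 88.5 gf 0.0
```

View pics/a3.png

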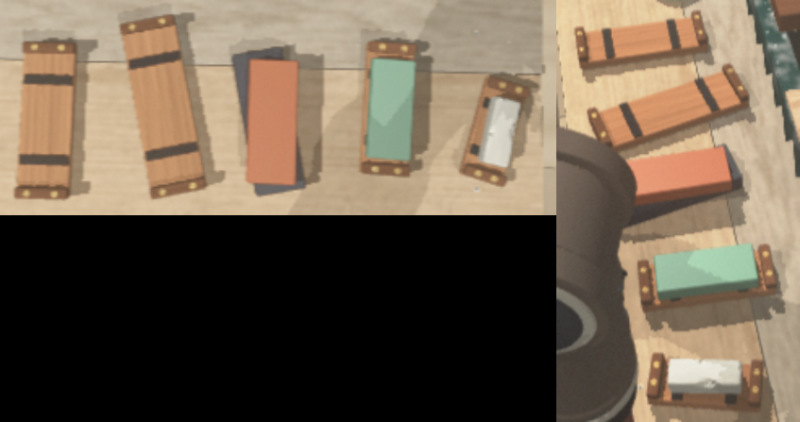

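The fine stone is centred on its base to about 1 mm, and the medium stone is exposed at about (273,121). I'll move the medium next, then locate the coarse.

Run:
```python
from look import *
s=pick(.486,.0122,-.004,.025)
if 50<s["grip_width"]*88<61: place(*B["medium"])
look("coarse_stone",4,park=[.36,.42,.22])
find("medium",*B["medium"],.021); find("coarse",.486,.0145,.15,0.); st()
```

```text
yaw now 3.099 -> 3.138 dq 0.87 q [ 0.7733  0.5026 -1.1584  1.9508  0.5364  1.0422  0.9411]
down 32.9 tcp [0.4859 0.0124 0.0429] F [-0.2736  0.7898  0.5049] w 87.8 gf 0.0
grip 33.5 tcp [0.4861 0.0121 0.0431] F [ 0.2997 -0.8308  1.1735] w 55.9 gf 30.0
lift 35.1 tcp [0.4855 0.012  0.1693] F [ 0.5547  0.7207 -4.8187] w 55.5 gf 30.0
yaw now 3.138 -> 3.145 dq 0.62 q [ 0.1527  0.5925 -1.0693  1.7962  0.5793  1.1073  0.4555]
over 37.0 tcp [0.4797 0.2779 0.1699] F [-0.2623  0.032  -4.9303] w 55.8 gf 30.0
contact h 0.0 3.2272792361079325
open 40.5 tcp [0.4794 0.2787 0.039 ] F [-0.3013  0.8131 -0.3371] w 88.0 gf 0.0
top 0.97 [0.484  0.0195 0.023 ]
side 0.74 [ 0.487  -0.0003  0.0249]
medium [0] [ 0.4797  0.2756 -0.0065] 0.2
medium [1] [ 0.4796  0.2661 -0.0081] 0.262
medium [0, 1] [0.4795 0.275  0.0013] 0.239
  top rect ((479.33349609375, 274.2914733886719), (173.9507598876953, 65.19340515136719), 0.04482808709144592)
coarse [0] [0.4862 0.0156 0.1904] 0.046
coarse [1] [0.4861 0.0125 0.174 ] 0.087
coarse [0, 1] [0.4863 0.0147 0.1916] 0.072
  top rect ((486.9927978515625, 11.94063949584961), (167.58294677734375, 67.30928802490234), 11.648752212524414)
 43.0 tcp [0.3605 0.4195 0.2199] F [ 0.3893  0.3683 -0.5097] w 88.2 gf 0.0
```

View pics/a4.png

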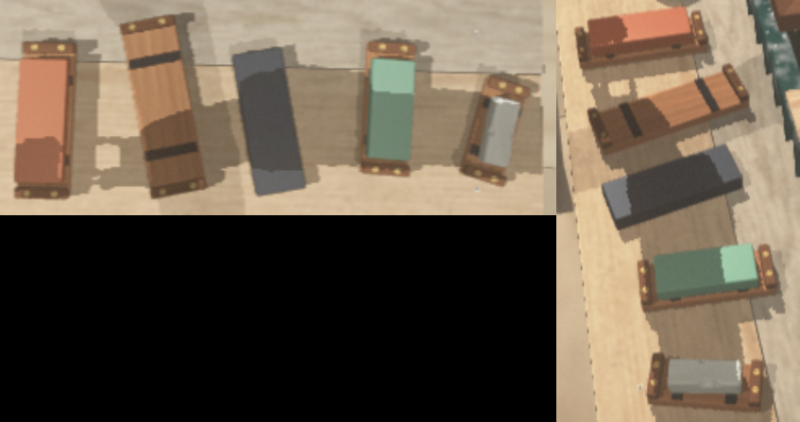

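The medium stone is seated between its cleats at about (43,120). The coarse stone is fully visible at about (269,121).

Run:
```python
from look import *
s=pick(.4863,.0145,.187,.0)
if 55<s["grip_width"]*88<65: place(*B["coarse"][:2],.222)
bot.move_pose([.25,-.5,.237],rv(np.pi+.2))
look("coarse_stone",5)
STONE["nagura"]=(.081,.032,.023)
for n in B: find(n,*B[n],.021)
st()
```

```text
yaw now -3.139 -> 3.329 dq 0.94 q [ 0.7893  0.5259 -1.1972  1.9491  0.5658  1.059   1.1004]
down 46.5 tcp [0.4862 0.0147 0.0179] F [0.3977 0.4079 0.0132] w 87.9 gf 0.0
grip 47.0 tcp [0.4864 0.0146 0.0181] F [-0.361  -0.2997  1.7457] w 59.9 gf 30.0
lift 48.8 tcp [0.4858 0.0143 0.1693] F [-0.2974  0.162  -5.2709] w 59.7 gf 30.0
yaw now -2.955 -> -2.92 dq 0.3 q [ 0.4847  0.5681 -1.1515  1.8769  0.5876  1.0896  0.8941]
over 49.8 tcp [0.4996 0.1397 0.1696] F [ 0.1549 -0.6588 -5.0585] w 60.2 gf 30.0
contact h 0.0 3.139804818257722
open 53.3 tcp [0.4997 0.1406 0.039 ] F [ 0.4082  0.5202 -0.165 ] w 88.1 gf 0.0
top 0.72 [0.4988 0.1426 0.046 ]
coarse [0] [0.4998 0.1416 0.2303] 0.057
coarse [1] [0.4999 0.1387 0.2421] 0.081
coarse [0, 1] [0.4994 0.1405 0.2313] 0.072
  top rect ((499.44781494140625, 140.10430908203125), (166.0275421142578, 59.81369400024414), 13.485092163085938)
medium [0] [ 0.4796  0.2774 -0.0093] 0.206
medium [1] [0.4759 0.2673 0.0816] 0.266
medium [0, 1] [0.4792 0.2751 0.0131] 0.242
  top rect ((479.4245910644531, 274.593505859375), (64.87437438964844, 173.94911193847656), 89.85746002197266)
fine [0] [ 0.504  -0.1263 -0.0557] 0.053
fine [1] [ 0.5037 -0.1273 -0.0233] 0.074
fine [0, 1] [ 0.5039 -0.1269 -0.0483] 0.066
  top rect ((503.899658203125, -124.65487670898438), (52.289974212646484, 115.15928649902344), 86.6915283203125)
nagura [0] [ 0.4806 -0.2532 -0.2058] 0.195
nagura [1] [ 0.4827 -0.2542 -0.1934] 0.219
nagura [0, 1] [ 0.4818 -0.2532 -0.1914] 0.206
  top rect ((481.7958068847656, -249.64727783203125), (36.30116271972656, 76.85823822021484), 77.5202865600586)
 57.6 tcp [ 0.25  -0.5    0.237] F [-0.2028 -0.5458  0.6249] w 88.5 gf 0.0
```

View pics/a5.png

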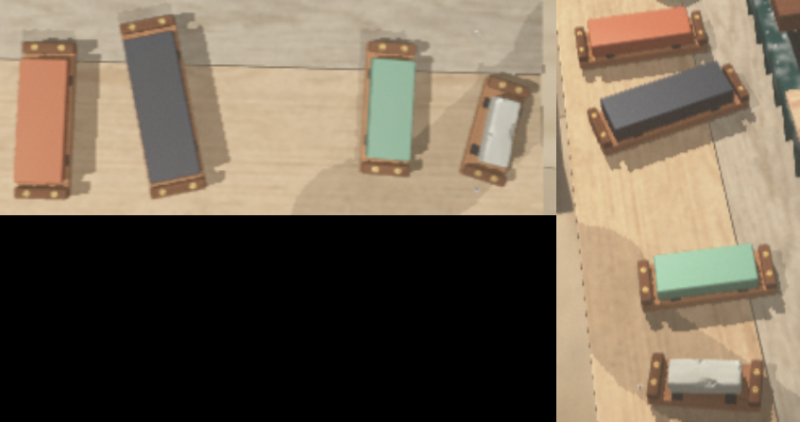

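All four stones sit on their bases. I'll check the nagura and medium more closely by overlaying the ideal outlines.

Run:
```python
from ops import *
rows=[]
K=6
for n,win in(("nagura",{"top":(270,342,440,495),"side":(390,440,250,332)}),("medium",{"top":(250,350,190,245),"side":(180,225,205,297)})):
    r=[]
    for c in("top","side"):
        d=vision.get_image(c); a,b,l,e=win[c]; im=cv2.resize(d["img"][a:b,l:e],None,fx=K,fy=K,interpolation=cv2.INTER_CUBIC)
        for w,col in((STONE[n],(255,0,255)),((.081,.0305,.023),(255,255,0)))[:2 if n=="nagura" else 1]:
            for h in (0,1):
                q=stone_boxes((*B[n],.021),w)[0].reshape(2,2,2,3)[:,:,h].reshape(4,3)[[0,1,3,2]]
                cv2.polylines(im,[np.round((project(d,q)+.5-[l,a])*K).astype(np.int32)],True,col,1)
        r.append(cv2.resize(im,(int(im.shape[1]*290/im.shape[0]),290)))
    r=np.hstack(r); rows.append(cv2.resize(r,(800 if r.shape[1]>800 else r.shape[1],290)))
W=max(r.shape[1] for r in rows); cv2.imwrite("pics/chk.png",np.vstack([cv2.copyMakeBorder(r,0,0,0,W-r.shape[1],cv2.BORDER_CONSTANT) for r in rows]))
```

```text
(no output)
```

View pics/chk.png

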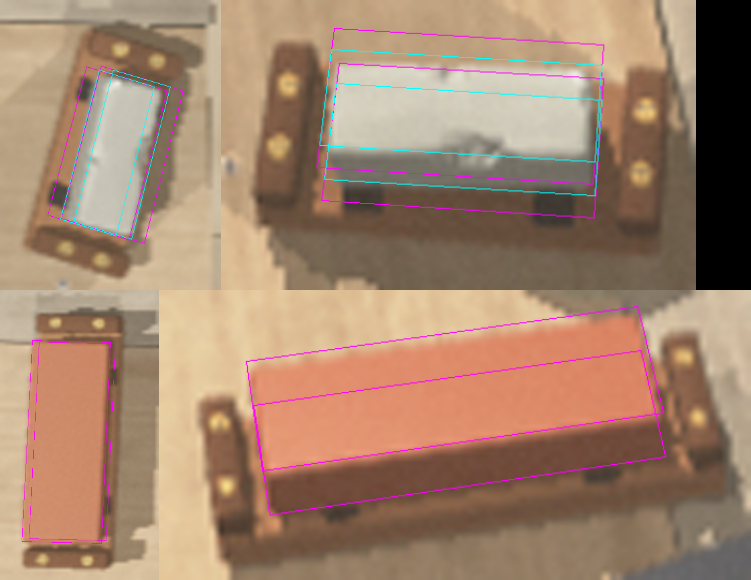

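The medium is within about 2 mm. The nagura's real faces are only about 77x31 mm against the stated 81x44 mm outline. That suggests its faces are turned in its own frame, so I'll measure its face direction more precisely.

Run:
```python
from ops import *
for tag,P,z in(("0",(.485,.012,-.12),.09),("3",B["nagura"],.044),("5",B["nagura"],.044)):
  for cam in("top","side"):
    if tag=="3" and cam=="side": continue
    d=vision.get_image(cam); im=cv2.imread(f"pics/{cam}{tag}.png"); V=np.linalg.inv(np.array(d["view"])); o=V[:3,3]
    near=sil(d,stone_boxes((*P,z-.023),(.11,.07,.03)))>0
    # upscaled threshold on V, low saturation
    f=cv2.resize(im,None,fx=4,fy=4,interpolation=cv2.INTER_CUBIC); h=cv2.cvtColor(f,cv2.COLOR_BGR2HSV); nb=cv2.resize(near.astype(np.uint8),None,fx=4,fy=4)>0
    for name,m in(("lit",(h[...,2]>165)&(h[...,1]<45)&nb),("all",(h[...,2]>95)&(h[...,1]<45)&nb)):
        m=cv2.morphologyEx(m.astype(np.uint8),cv2.MORPH_OPEN,np.ones((5,5))); n,l,s,_=cv2.connectedComponentsWithStats(m); k=1+np.argmax(s[1:,4]); ys,xs=np.nonzero(l==k)
        r=(V[:3,:3]@np.linalg.inv(np.array(d["mtx"]))@np.c_[(xs+.5)/4-.5,(ys+.5)/4-.5,np.ones(len(xs))].T).T
        w=(o+r*((z-o[2])/r[:,2:]))[:,:2]*1000
        rc=cv2.minAreaRect(w.astype(np.float32)); ev,vec=np.linalg.eigh(np.cov(w.T)); a=np.arctan2(vec[1,1],vec[0,1]); a=(a+np.pi/2)%np.pi-np.pi/2
        ra=np.deg2rad(rc[2]) if rc[1][0]>rc[1][1] else np.deg2rad(rc[2]-90)
        print(tag,cam,name,"mean",w.mean(0),"pca yaw %.3f"%a,"pca LxW",np.sqrt(12*ev[::-1]),"rect",np.round(rc[0],1),np.round(sorted(rc[1]),1),"%.3f"%ra)
```

```text
0 top lit mean [477.6151  16.0648] pca yaw 0.181 pca LxW [102.4082  37.6707] rect [478.8  14.2] [ 44.9 106.3] 0.151
0 top all mean [479.6177  12.5013] pca yaw 0.179 pca LxW [100.1085  45.9112] rect [478.8  14. ] [ 51.1 107.4] 0.180
0 side lit mean [483.5895  10.0111] pca yaw -0.047 pca LxW [78.8678 26.3956] rect [483.7  10. ] [28.8 79.3] -0.070
0 side all mean [479.8719  -1.9179] pca yaw 0.140 pca LxW [89.5159 47.7683] rect [474.9  -2.9] [ 57.8 101. ] 0.042
3 top lit mean [ 480.1567 -250.6301] pca yaw -0.209 pca LxW [75.6041 32.3058] rect [ 481.  -250.7] [34.9 76.7] -0.211
3 top all mean [ 481.2176 -250.131 ] pca yaw -0.218 pca LxW [77.4854 34.6717] rect [ 481.7 -249.6] [37.7 77.5] -0.217
5 top lit mean [ 480.4072 -250.2392] pca yaw -0.222 pca LxW [76.8839 30.9695] rect [ 481.2 -250.3] [33.8 76.6] -0.215
5 top all mean [ 481.3114 -250.164 ] pca yaw -0.219 pca LxW [77.4248 34.6694] rect [ 481.8 -249.8] [37.7 77.5] -0.218
5 side lit mean [ 480.7792 -255.5861] pca yaw -0.219 pca LxW [76.2944 25.8032] rect [ 481.2 -256. ] [27.2 75.7] -0.219
5 side all mean [ 480.7117 -261.2054] pca yaw -0.241 pca LxW [75.529  36.3299] rect [ 480.6 -261. ] [37.4 76.6] -0.217
```

The faces measure 76.7x30 mm. Turned by about 0.19 rad, those give exactly the stated 81x44 mm outline, so the nagura's own x axis is about 0.19 rad from its long faces. In the pile the faces lay at about -0.07 rad and the other stones at 0 to 0.19 rad, so the stone's axis is most likely at faces +0.19. I'll regrasp it and turn it by -0.17 rad, which would also stay within tolerance if the offset were zero.

Run:
```python
from look import *
x,y,a=B["nagura"]
s=pick(x,y,a,.020)
if 25<s["grip_width"]*88<40: place(x,y,a-.17)
bot.move_pose([.25,-.5,.237],rv(np.pi+.2))
look("nagura",6); st()
for cam in("top","side"):
    d=vision.get_image(cam); im=cv2.imread(f"pics/{cam}6.png"); V=np.linalg.inv(np.array(d["view"])); o=V[:3,3]
    near=sil(d,stone_boxes((*B["nagura"],.021),(.1,.08,.03)))>0
    h=cv2.cvtColor(im,cv2.COLOR_BGR2HSV); m=((h[...,2]>165)&(h[...,1]<45)&near).astype(np.uint8); n,l,s,_=cv2.connectedComponentsWithStats(m); ys,xs=np.nonzero(l==1+np.argmax(s[1:,4]))
    r=(V[:3,:3]@np.linalg.inv(np.array(d["mtx"]))@np.c_[xs,ys,np.ones(len(xs))].T).T; w=((o+r*((.044-o[2])/r[:,2:]))[:,:2]*1000).astype(np.float32)
    ev,vec=np.linalg.eigh(np.cov(w.T)); print(cam,w.mean(0),"yaw",np.arctan(vec[1,1]/vec[0,1]),cv2.minAreaRect(w))
```

```text
yaw now -2.942 -> 2.877 dq 1.1 q [ 1.1031  0.5184 -0.947   1.8228  0.4818  1.0508  1.2758]
down 61.0 tcp [ 0.4819 -0.2544  0.0379] F [0.3961 0.3847 0.2643] w 87.9 gf 0.0
grip 62.0 tcp [ 0.4818 -0.2545  0.038 ] F [0.141  0.0665 0.0234] w 29.9 gf 29.5
lift 63.6 tcp [ 0.4813 -0.2545  0.1693] F [-1.0306  0.289  -0.6603] w 29.9 gf 29.5
yaw now 2.877 -> -3.577 dq 0.15 q [ 1.078   0.5025 -0.907   1.8242  0.4557  1.0391  1.1281]
over 63.9 tcp [ 0.4816 -0.2543  0.1694] F [ 0.2316 -0.4198 -0.8322] w 29.9 gf 29.5
contact h -0.002 11.279079320272546
open 68.5 tcp [ 0.4818 -0.2545  0.037 ] F [ 0.6703  0.1685 -0.4317] w 88.1 gf 0.0
top 0.7 [ 0.4854 -0.2599  0.0431]
side 0.71 [ 0.4772 -0.2613  0.0458]
 71.2 tcp [ 0.2511 -0.4993  0.2369] F [0.4005 0.71   0.4203] w 87.9 gf 0.0
top [ 480.5513 -250.9759] yaw -0.4048810079201947 ((481.296875, -250.38877868652344), (32.95567321777344, 76.419677734375), 67.51929473876953)
side [ 481.293  -255.5114] yaw -0.3989730020287763 ((481.31005859375, -255.90093994140625), (26.981157302856445, 75.18494415283203), 66.97239685058594)
```

View pics/a6.png

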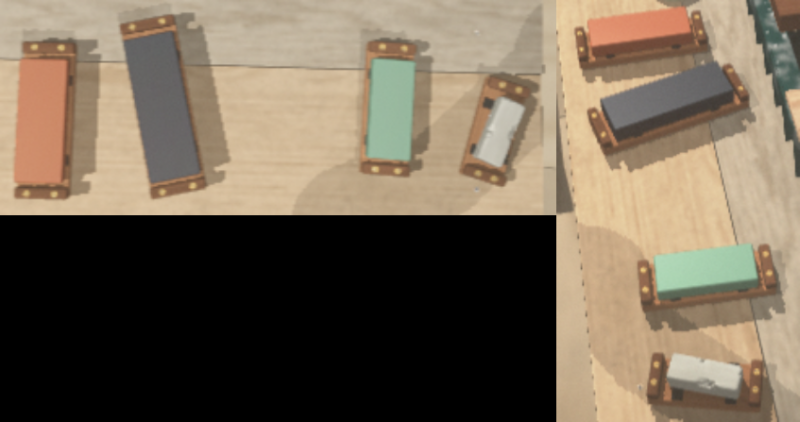

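Run:
```python
from look import *
x,y,a=B["nagura"]
s=pick(x,y,a-.17,.020)
if 25<s["grip_width"]*88<40: place(x,y,a-.14)
bot.move_pose([.25,-.5,.237],rv(np.pi+.2)); bot.sleep(.5)
look("nagura",7); st()
STONE["nagura"]=(.0767,.0305,.023); find("nagura",x,y,a-.1,.021)
for n in("small_plane","tape_roll"):
    r=recognise("top",n)[0]; print(n,(np.linalg.inv(np.array(vision.get_image("top")["view"]))@np.r_[r["point"],1])[:3])
```

```text
yaw now -2.94 -> 2.707 dq 1.25 q [ 1.0812  0.5044 -0.912   1.824   0.459   1.0406  1.1254]
down 74.3 tcp [ 0.4819 -0.2544  0.0379] F [ 0.4794 -0.317   0.9278] w 88.1 gf 0.0
grip 75.2 tcp [ 0.4818 -0.2545  0.038 ] F [0.3633 0.5718 0.7991] w 30.2 gf 29.7
lift 76.9 tcp [ 0.4813 -0.2545  0.1692] F [-0.4553  0.7126 -0.9398] w 30.1 gf 29.7
yaw now 2.707 -> 2.737 dq 0.03 q [ 1.086   0.5074 -0.9196  1.8238  0.4638  1.0427  1.1512]
over 77.1 tcp [ 0.4816 -0.2543  0.1693] F [-0.7245 -0.2322 -1.7059] w 30.0 gf 29.7
contact h -0.002 12.90039715857474
open 81.7 tcp [ 0.4819 -0.2545  0.037 ] F [ 0.2813 -0.2233 -0.7416] w 88.1 gf 0.0
top 0.67 [ 0.4851 -0.2542  0.0432]
side 0.91 [ 0.4807 -0.2621  0.0447]
 84.9 tcp [ 0.25  -0.5    0.237] F [ 1.3439 -0.2935 -0.4006] w 87.7 gf 0.0
nagura [0] [ 0.4815 -0.2533 -0.3769] 0.127
nagura [1] [ 0.4818 -0.2545 -0.3707] 0.153
nagura [0, 1] [ 0.4815 -0.2535 -0.37  ] 0.14
  top rect ((482.09002685546875, -249.75997924804688), (36.8144416809082, 76.87507629394531), 68.46292114257812)
small_plane [ 0.7342 -0.2318  0.0298]
tape_roll [0.546  0.4024 0.0225]
```

View pics/a7.png

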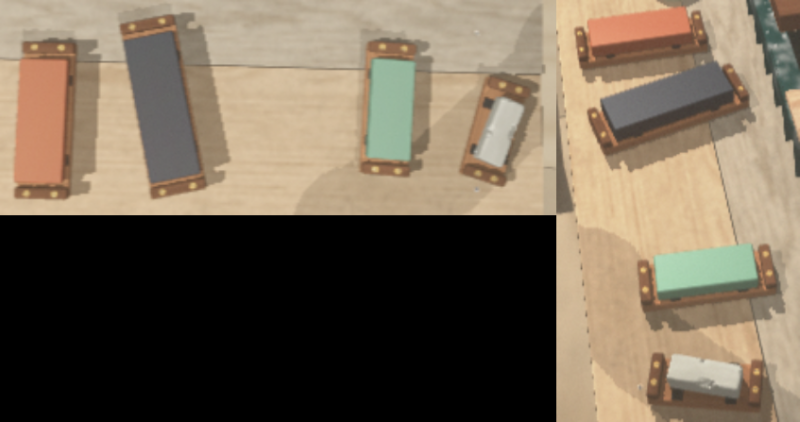

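All four stones lie flat on their bases. The nagura's centre is within 1 mm and its faces are 0.10 rad off the board, as planned. The plane and tape haven't moved.

```bash
python3 -c "
from rig import bot
print(bot.job_done())"
```

```text
the job is handed in; nothing more can be done
None
```

I handed the job in at about 85 s: all four stones lie flat on their own bases, centred to about 2 mm, and the plane and tape roll weren't disturbed; the one doubt is the nagura, whose faces I set 0.10 rad off the board because its own axis appears turned about 0.19 rad from them, and I inferred which way rather than measured it.

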